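# Put spice tin three back into the packed row

## Robot

A 6-joint arm with a two-finger parallel gripper is mounted at the origin on the work surface. World frame = base frame: x ahead of the robot, y to its left, z up, the work surface at z = 0. Lengths are in m, angles in rad, forces in N, time in s.
With the tool pointing down it reaches from about 0.275 to 0.725 m from the base axis. Payload 5.6 kg.
Tool frame: the origin (TCP) lies at the centre of the arm's flange, where the gripper is bolted on; the fingertips stand 173 mm ahead of it and the grasp point (between the pads) lies 155 mm ahead of it (arm.tcp_to_tips is the z of the fingertips in the tool frame, in m); z points along the fingers, y is the direction in which the jaws open and shut (so a half turn about z gives the same grasp; the last joint's range is limited). The gripper opens to 85 mm and grips with 20 to 120 N. Pads are 22 mm wide; open, the fingers measure 114 mm over their backs; the gripper's body (76 mm by 85 mm) begins 54 mm behind the grasp point. The pads swing forward as they close: fully open they stand 13 mm farther back than shut.
Start: joints at [-0.985, 0.255, 0.108, 0, -1.424, -0.285], TCP at [0.163, -0.525, 0.405] pointing down, gripper open.
Joint ranges: [-2.95, 2.95], [-1.21, 1.97], [-1.09, 1.5], [-2.87, 1.71], [-2.94, -0.07], [-3.05, 3.05]. Speed limits (rad/s): [2.57, 2.57, 3.14, 3.14, 3.14, 3.14].

## Interface

Orientations are given as a unit quaternion [w, x, y, z].
In Python, from cell import arm gives the robot as it stands. The module is installed in compiled form; this text tells all that it offers.
- The arm moves only by the tool servo_tool, never from a script. Its argument "plan" is text: rows parted by semicolons, each of 6 numbers parted by spaces: the shift along the tool's x, y, z as a fraction of full scale, then the turn, a rotation vector about the tool's x, y, z as a fraction of full scale. In form: tx ty tz rx ry rz; .... A call has 1 to 8 rows; each row shifts and turns the commanded pose from where the row before left it, along the tool's axes as they then stand; what a row does not reach is not made up. Full scale, the value 1, is 0.03 m for a shift and 0.08 rad for a turn. A row lasts 1/12 s, in which the tool goes at most 41.7 mm and 7.16 degrees, less where a joint would pass 70% of its speed; a pose out of reach is approached as far as the arm can. A call with a number of a shift or a turn outside -1 to 1 is refused whole. A call with a gripper value outside its range is refused whole. "grip" is the closure, from -1 (fully open) to 1 (shut), set as the call begins (left out, the last holds). The fingers move at their own pace and stop on an object; "grip_force" is the grip in N (left out, the last holds). Time passes only in rows, so rows that do not move let the fingers close. It gives the time, the measured TCP pose, the force and the opening at its end, in the units of the state.
- arm.observe(): the state, without advancing time (a new reading comes with each control period).
- arm.snapshot(name): name is "scene" or "top" or "wrist"; returns the picture (480x640x3 uint8, blue, green, red); there is no depth.
- arm.calibration(name): a dict with "fx", "fy", "cx", "cy" (pixels), "R" (3x3) and "t" (3): a world point X has camera coordinates R X + t; the wrist camera has in their place "mount" (4x4, takes a point from camera to tool coordinates, whose origin is the TCP and whose axes are the flange's). Camera axes: x right, y down, z forward; pixel columns grow to the right and rows downward; lengths in m; the calibration is good to about 2 mm. A picture is of the moment at which its call begins: read the wrist's pose just before it. calibration takes no time and is no camera call.
- arm.job_done(): hands the job in, once; it reports no verdict.
The state is a dict: "time_s": time; "qpos": joint angles; "qvel": joint speeds; "joint_efforts": joint torques, N m; "eef_pos": TCP position; "tcp_rot": TCP orientation; "contact_force": force on the tool from outside, world axes, zero at the start; "moment": the same for the moment, N m; "width": finger opening in m.
Only numpy, scipy, OpenCV 4.12 (cv2) and the standard library are available. Lean on these libraries where they do the work, as an engineer would, in place of code of your own. Each camera call takes 0.05 s, during which the arm holds its last target. There are 200 camera calls.

## Task

The spice tins in the wooden tray stand in number order, counted by the dots on their lids, but number three (red lid, three dots) has been left on the table and the others have closed up. Slide the neighbours apart along the tray, without lifting any out, and set number three gently down between two and four, upright and square to the tray, close to both neighbours (less than a tin's width of free space on either side). Leave the black-lidded tin, the pepper mill and the mug alone.

Things in the scene. Friction and masses are not known exactly. Their poses are not given: they have to be found in the camera images.
- tray: Fixed open wooden trough, 92 mm (x) x 436 mm (y) x 20 mm high, inside 76 x 420 mm; floor 8 mm thick (top 8 mm above the table), walls 8 mm thick, rising 12 mm above the floor. The row runs along its y axis; origin at the centre of its underside on the table. It may be turned up to 10 degrees on the table. The row (tins 1, 2, 4, 5 from -y to +y, packed 44.5 mm apart) may start anywhere up to 50 mm off the middle, leaving at least 70 mm free at either end.
- tin_1: Square spice tin, 50 (its x) x 44 (its y) x 90 mm tall, flat top, straight sides, 0.1 to 0.2 kg; white lid with one black dot. Stands upright in the tray row. Origin at the centre of its underside, z up.
- tin_2: Square spice tin, 50 (its x) x 44 (its y) x 90 mm tall, flat top, straight sides, 0.1 to 0.2 kg; yellow lid with two black dots. Stands upright in the tray row. Origin at the centre of its underside, z up. The same as tin_4 for gripping and sliding; slid to -y it pushes tin 1.
- tin_4: Square spice tin, 50 (its x) x 44 (its y) x 90 mm tall, flat top, straight sides, 0.1 to 0.2 kg; green lid with four white dots. Stands upright in the tray row. Origin at the centre of its underside, z up. The 50 mm sides (across the row) are free to grip above the tray's walls; slid along the tray it pushes tin 5 before it, with a few newtons at most.
- tin_5: Square spice tin, 50 (its x) x 44 (its y) x 90 mm tall, flat top, straight sides, 0.1 to 0.2 kg; blue lid with five white dots. Stands upright in the tray row. Origin at the centre of its underside, z up.
- tin_3: Square spice tin, 50 (its x) x 44 (its y) x 90 mm tall, flat top, straight sides, 0.1 to 0.2 kg; red lid with three white dots. Stands on the table between the robot and the tray, turned by up to 25 degrees; to be set into the row with its x along the tray's x (either way round). Origin at the centre of its underside, z up.
- tin_6: Square spice tin, 50 (its x) x 44 (its y) x 90 mm tall, flat top, straight sides, 0.1 to 0.2 kg; black lid with six white dots; stands on the table, a bystander. Origin at the centre of its underside, z up.
- pepper_mill: Dark wooden pepper mill, 52 mm diameter, 124 mm tall, standing on the table, a bystander. Origin at the centre of its underside, z up.
- mug: Blue mug, 80 mm diameter, 90 mm tall, standing at the robot's left, a bystander. Origin at the centre of its underside, z up.

How it is judged:
By the outcome, as a careful person would: the job done as asked, in the order asked, and still so for the second after the job is handed in, with the robot touching nothing.
It also fails if it takes over 51 s, if anything falls off the work surface, if the arm or the gripper's body presses on something with over 40 N, if the wrist force passes 120 N, or if a joint passes its speed limit or range.

## Working session

There is one attempt and no reset: what is moved stays moved. The work goes in short steps, Python scripts to look and compute and a tool call to move; the robot and the scene stay as the last step left them, time stands still between calls to the robot, and variables do not carry over. Pictures are saved under pics/ and viewed, about 8 in all and at most 12, crops included, and the job is handed in when it is done.

Besides the shell and the picture viewer there is one more tool, called after "Emit:" by a JSON object that holds its "method" and its "body". servo_tool: Moves the arm, as the interface text tells. Shift numbers are shares of 0.03 m and turn numbers shares of 0.08 rad, none past 1 either way. Its arguments: {"type":"object","properties":{"plan":{"type":"string"},"grip":{"type":"number"},"grip_force":{"type":"number"}},"required":["plan"]}

```bash
mkdir -p pics; python3 - <<'E'
from cell import arm
import cv2
print(arm.observe())
for n in("scene","top"):
    cv2.imwrite(f"pics/{n}0.png",arm.snapshot(n)); print(n,arm.calibration(n))
print(arm.calibration("wrist"),arm.tcp_to_tips)
E
```

```text
{'time_s': 0.0, 'qpos': array([-9.85445574e-01,  2.55710721e-01,  1.07028521e-01, -4.70499429e-04,
       -1.42387882e+00, -2.84615051e-01]), 'qvel': array([-2.72093228e-04, -1.00610764e-03,  6.65377519e-04,  5.08499191e-04,
       -2.59455840e-04, -2.53510612e-06]), 'joint_efforts': array([-4.66118508e-04, -3.86635172e+01,  2.37934417e+01,  5.36499113e+00,
       -6.18600214e-03,  1.75722579e-05]), 'eef_pos': array([ 0.16294808, -0.52513428,  0.40382476]), 'tcp_rot': array([-1.60799092e-04, -1.49767528e-01,  9.88720817e-01,  8.98230940e-04]), 'contact_force': array([ 0.77805867, -0.54856589,  0.58886692]), 'moment': array([-0.02094662,  0.0089427 ,  0.02241414]), 'width': 0.08581020299661289}
scene {'fx': 485.18754712073996, 'fy': 485.18754712073996, 'cx': 323.5087261509685, 'cy': 236.15944154573003, 'R': array([[ 0.64647092,  0.7626486 , -0.02103497],
       [ 0.42992775, -0.38693444, -0.81574743],
       [-0.63026779,  0.51831347, -0.57802566]]), 't': array([-0.43810737, -0.1747808 ,  1.3088358 ])}
top {'fx': 445.0823854593726, 'fy': 445.0823854593726, 'cx': 323.5028970270005, 'cy': 242.79302730931758, 'R': array([[ 0.00762541, -0.99940683, -0.03358321],
       [-0.99602928, -0.0046121 , -0.08890669],
       [ 0.08869907,  0.03412781, -0.99547364]]), 't': array([0.12603658, 0.53146025, 0.89301396])}
{'fx': 358.8990018817411, 'fy': 358.8990018817411, 'cx': 317.3602638072728, 'cy': 234.79532175861615, 'mount': array([[-4.11263437e-04, -9.64687390e-01, -2.63397171e-01,
         6.62400813e-02],
       [ 9.99999571e-01, -1.78102514e-04, -9.09083458e-04,
         1.11434173e-03],
       [ 8.30069651e-04, -2.63397432e-01,  9.64687050e-01,
         2.97385016e-02],
       [ 0.00000000e+00,  0.00000000e+00,  0.00000000e+00,
         1.00000000e+00]])} 0.1734
```

View pics/top0.png

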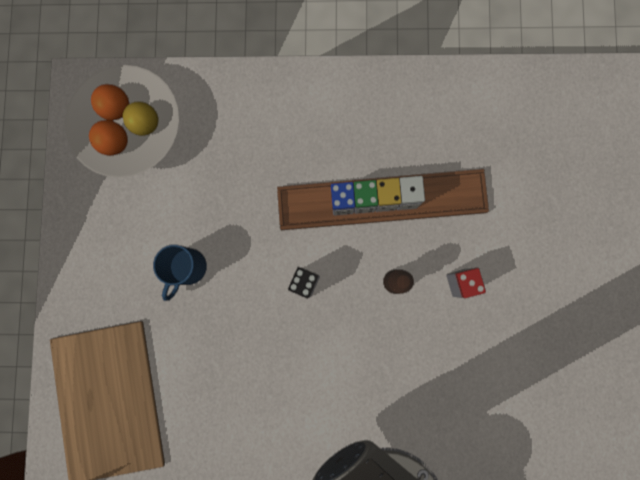

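View pics/scene0.png

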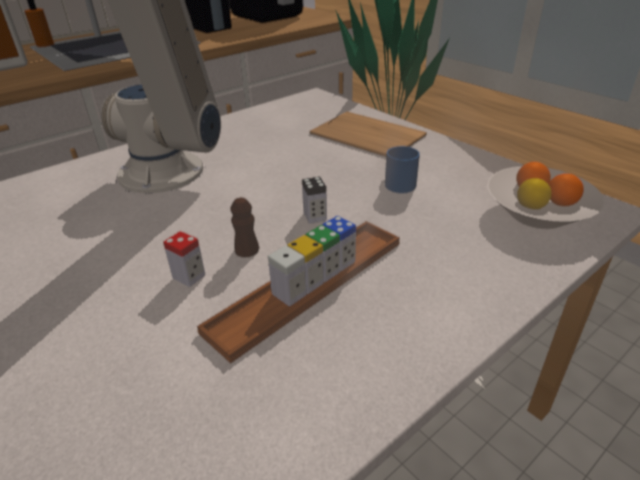

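```bash
cat > h.py <<'E'
import cv2, numpy as np
from scipy.spatial.transform import Rotation as Ro
from cell import arm
def rot(s): return Ro.from_quat(np.roll(s["tcp_rot"],-1)).as_matrix()
def cam(n,s=None):
    c=arm.calibration(n)
    if n=="wrist":
        T=np.eye(4); T[:3,:3]=rot(s); T[:3,3]=s["eef_pos"]; M=T@c["mount"]; return c,M[:3,:3],M[:3,3]
    R=c["R"]; return c,R.T,-R.T@c["t"]
def cast(px,z,n,s=None):
    c,R,o=cam(n,s); px=np.atleast_2d(px).astype(float)
    d=np.c_[(px[:,0]-c["cx"])/c["fx"],(px[:,1]-c["cy"])/c["fy"],np.ones(len(px))]@R.T
    return (o+d*((z-o[2])/d[:,2])[:,None])[:,:2]
HSV=dict(red=((0,120,60),(8,255,255),1),yellow=((18,120,80),(32,255,255),1),green=((45,90,40),(80,255,255),1),blue=((110,120,60),(125,255,255),1))
def lid(img,col,z,n,s=None,roi=None):
    h=cv2.cvtColor(img,cv2.COLOR_BGR2HSV); lo,hi,_=HSV[col]
    m=cv2.inRange(h,lo,hi)
    if col=="red": m|=cv2.inRange(h,(174,120,60),(180,255,255))
    m=cv2.morphologyEx(m,cv2.MORPH_CLOSE,np.ones((9,9)) if n=="wrist" else np.ones((3,3)))
    cs=[c for c in cv2.findContours(m,0,2)[0] if roi is None or cv2.pointPolygonTest(np.array(roi,np.float32),tuple(map(float,c[0,0])),False)>=0]
    if not cs: return None
    c=cv2.convexHull(max(cs,key=cv2.contourArea))[:,0]
    r=cv2.minAreaRect((cast(c,z,n,s)*1000).astype(np.float32))
    return np.round(r[0],1),np.round(r[1],1),round(r[2],1),cv2.contourArea(c)
def togo(s,target,yaw_dir):
    """tool-frame shift (m) to TCP target and turn (rad) about tool z to bring tool y onto yaw_dir (mod half turn)"""
    R=rot(s); y=R.T@np.array([*yaw_dir,0]); a=np.arctan2(-y[0],y[1]); a=(a+np.pi/2)%np.pi-np.pi/2
    tilt=Ro.align_vectors([R.T@[0,0,-1.]],[[0,0,1.]])[0].as_rotvec()
    return np.round(R.T@(np.array(target)-s["eef_pos"])/0.03,2),"turn z units",round(a/0.08,2),"tilt units",np.round(tilt/0.08,2)
E
python3 - <<'E'
from h import *
im=cv2.imread("pics/top0.png")
for c,z in (("red",.09),("yellow",.098),("green",.098),("blue",.098)):
    print(c,lid(im,c,z,"top",roi=[(260,150),(510,150),(510,310),(260,310)]))
h=cv2.cvtColor(im,cv2.COLOR_BGR2HSV)
m=cv2.inRange(h,(3,70,30),(17,255,255)); m[:150]=0;m[240:]=0;m[:,:260]=0;m[:,510:]=0
p=cv2.convexHull(np.argwhere(m)[:,::-1].astype(np.int32))[:,0]
print(cv2.minAreaRect((cast(p,.02,"top")*1000).astype(np.float32)),cv2.boundingRect(m))
print(cast([(398,281),(304,282)],.11,"top"))
E
```

```text
red (array([ 451., -150.]), array([48.3, 44.5]), 15.4, 597.0)
yellow (array([624.1,   3.4]), array([51. , 42.7]), 5.2, 568.0)
green (array([620. ,  47.4]), array([50.1, 42.6]), 4.8, 555.5)
blue (array([615.6,  91.2]), array([49.1, 41.7]), 5.2, 529.0)
((623.43017578125, 9.088485717773438), (92.5860595703125, 433.90350341796875), 5.0470147132873535) (277, 169, 212, 61)
[[ 0.45286251 -0.012009  ]
 [ 0.44969785  0.16219054]]
```

```bash
python3 - <<'E'
from h import *
s=arm.observe();a=np.radians(5.1)
print(rot(s).round(2)); print(togo(s,(.62,.0474,.36),(np.cos(a),np.sin(a))))
E
```

```text
[[-0.96 -0.3  -0.  ]
 [-0.3   0.96  0.  ]
 [ 0.    0.   -1.  ]]
(array([-20.2 ,  13.71,   1.48]), 'turn z units', np.float64(-16.99), 'tilt units', array([ 0.02, -0.  ,  0.  ]))
```

Emit:
{"method": "servo_tool", "body": {"plan": "-1 0.68 0 0 0 0;-1 0.68 0 0 0 0;-1 0.68 0 0 0 0;-1 0.68 0 0 0 0;-1 0.68 0 0 0 0;-1 0.68 0 0 0 0;-1 0.68 0 0 0 0;-1 0.68 0 0 0 0"}}

```text
time_s: 0.77
eef_pos: [0.3444, -0.2966, 0.4045]
tcp_rot: [-0.0, -0.15, 0.989, 0.0]
contact_force: [0.7, -1.4, 0.6]
width: 0.0849
```

Emit:
{"method": "servo_tool", "body": {"plan": "-1 0.68 0 0 0 0;-1 0.68 0 0 0 0;-1 0.68 0 0 0 0;-1 0.68 0 0 0 0;-1 0.68 0 0 0 0;-1 0.68 0 0 0 0;-1 0.68 0 0 0 0;-1 0.68 0 0 0 0"}}

```text
time_s: 1.43
eef_pos: [0.5254, -0.0696, 0.4044]
tcp_rot: [-0.0, -0.15, 0.989, 0.0]
contact_force: [0.1, -1.1, 0.9]
width: 0.0855
```

Emit:
{"method": "servo_tool", "body": {"plan": "-1 0.68 0 0 0 0;-1 0.68 0 0 0 0;-1 0.68 0 0 0 0;-1 0.68 0 0 0 0;0 0 0.5 0 0 -1;0 0 0.5 0 0 -1;0 0 0.5 0 0 -1;0 0 0 0 0 -1"}}

```text
time_s: 2.1
eef_pos: [0.6145, 0.0426, 0.3552]
tcp_rot: [-0.004, -0.307, 0.952, 0.001]
contact_force: [-0.1, -0.4, 0.1]
width: 0.0859
```

Emit:
{"method": "servo_tool", "body": {"plan": "0 0 0 0 0 -1;0 0 0 0 0 -1;0 0 0 0 0 -1;0 0 0 0 0 -1;0 0 0 0 0 -1;0 0 0 0 0 -1;0 0 0 0 0 -1;0 0 0 0 0 -1"}}

```text
time_s: 2.77
eef_pos: [0.615, 0.0422, 0.3591]
tcp_rot: [-0.001, -0.591, 0.807, 0.0]
contact_force: [-0.1, -0.1, 0.7]
width: 0.0853
```

Emit:
{"method": "servo_tool", "body": {"plan": "0 0 0 0 0 -1;0 0 0 0 0 -1;0 0 0 0 0 -1;0 0 0 0 0 -1;0 0 0 0 0 -1;0 0 0 0 0 0"}}

```text
time_s: 3.27
eef_pos: [0.6151, 0.0422, 0.3591]
tcp_rot: [0.0, 0.739, -0.674, -0.0]
contact_force: [-1.0, -0.2, -0.7]
width: 0.0853
```

```bash
cat > w.py <<'E'
from h import *
import sys
s=arm.observe(); im=arm.snapshot("wrist"); cv2.imwrite(f"pics/{sys.argv[1]}.png",im)
print(s["time_s"],s["eef_pos"].round(4),s["contact_force"].round(1),s["width"])
for c,z in (("red",.098 if len(sys.argv)<3 else .09),("yellow",.098),("green",.098),("blue",.098)): print(c,lid(im,c,z,"wrist",s))
E
cat > t.py <<'E'
from h import *
import sys
x,y,z,a=map(float,sys.argv[1:]); a=np.radians(a); s=arm.observe()
print(s["time_s"],s["eef_pos"].round(4),togo(s,(x,y,z),(np.cos(a),np.sin(a))))
E
python3 w.py w1; python3 t.py .62 .0474 .22 5.1
```

```text
3.2667 [0.6151 0.0422 0.3591] [-1.  -0.2 -0.7] 0.08531950238461329
red (array([436.3, -11.2]), array([12.4, 20.5]), 31.6, 425.0)
yellow (array([624.6,   5.2]), array([49.8, 46. ]), 5.0, 5395.5)
green (array([620.8,  47.9]), array([49.4, 43.6]), 5.3, 4480.0)
blue (array([617. ,  91.5]), array([49.2, 44. ]), 5.3, 3905.0)
3.3167 [0.6151 0.0422 0.3591] (array([-0.16, -0.18,  4.64]), 'turn z units', np.float64(-0.01), 'tilt units', array([ 0.01, -0.  ,  0.  ]))
```

View pics/w1.png

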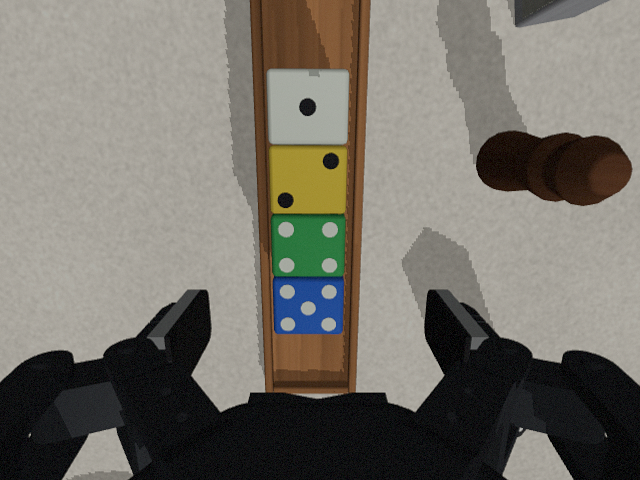

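Emit:
{"method": "servo_tool", "body": {"plan": "-0.17 -0.2 0.8 0 0 0;0 0 0.8 0 0 0;0 0 0.8 0 0 0;0 0 0.8 0 0 0;0 0 0.8 0 0 0;0 0 0.64 0 0 0;0 0 0 0 0 0"}}

```text
time_s: 3.9
eef_pos: [0.6189, 0.0475, 0.2156]
tcp_rot: [0.003, 0.737, -0.676, -0.003]
contact_force: [-0.9, 0.1, -0.2]
width: 0.0852
```

Emit:
{"method": "servo_tool", "body": {"plan": "0 0 0 0 0 0;0 0 0 0 0 0;0 0 0 0 0 0;0 0 0 0 0 0;0 0 0 0 0 0;0 0 0 0 0 0;0 0 0 0 0 0;0 0 0 0 0 0", "grip": 1, "grip_force": 25}}

```text
time_s: 4.57
eef_pos: [0.6213, 0.0479, 0.2225]
tcp_rot: [-0.001, 0.738, -0.675, 0.001]
contact_force: [-0.4, 0.1, 6.2]
width: 0.0495
```

Emit:
{"method": "servo_tool", "body": {"plan": "0 0 -0.05 0 0 0;-0.15 0 0 0 0 0;-0.25 0 0 0 0 0;-0.3 0 0 0 0 0;-0.3 0 0 0 0 0;-0.3 0 0 0 0 0;-0.3 0 0 0 0 0;-0.2 0 0 0 0 0"}}

```text
time_s: 5.23
eef_pos: [0.6159, 0.1029, 0.2225]
tcp_rot: [-0.0, 0.739, -0.674, 0.0]
contact_force: [0.4, -4.6, 5.5]
width: 0.0499
```

Emit:
{"method": "servo_tool", "body": {"plan": "0 0 0 0 0 0;0 0 0 0 0 0"}}

```text
time_s: 5.4
eef_pos: [0.6158, 0.1034, 0.2225]
tcp_rot: [-0.001, 0.739, -0.674, -0.0]
contact_force: [-0.8, 0.1, 5.8]
width: 0.0498
```

Emit:
{"method": "servo_tool", "body": {"plan": "0 0 0 0 0 0;0 0 0 0 0 0;0 0 0 0 0 0;0 0 0 0 0 0;0 0 0 0 0 0;0 0 0 0 0 0", "grip": -1}}

```text
time_s: 5.9
eef_pos: [0.6157, 0.1016, 0.2217]
tcp_rot: [0.0, 0.738, -0.675, -0.0]
contact_force: [0.7, -0.9, 0.0]
width: 0.0854
```

Emit:
{"method": "servo_tool", "body": {"plan": "0 0 -0.5 0 0 0;0 0 -1 0 0 0;0 0 -1 0 0 0;0 0 -1 0 0 0;0 0 -1 0 0 0;0 0 -0.5 0 0 0;0 0 0 0 0 0"}}

```text
time_s: 6.48
eef_pos: [0.6164, 0.1014, 0.377]
tcp_rot: [-0.004, 0.738, -0.675, 0.002]
contact_force: [1.4, -0.7, 0.0]
width: 0.0858
```

```bash
python3 w.py w2; python3 t.py .451 -.150 .36 15.4
```

```text
6.4833 [0.6164 0.1014 0.377 ] [ 1.4 -0.7  0. ] 0.08578764662843079
red (array([435.7, -31. ]), array([17.2,  8.6]), 5.0, 271.0)
yellow (array([624.8,   4.7]), array([49.9, 43.3]), 5.0, 5512.0)
green (array([616. , 102.5]), array([49.4, 44.6]), 5.2, 4078.0)
blue (array([612.2, 147.4]), array([49.2, 42.3]), 5.3, 3383.0)
6.5333 [0.6161 0.1015 0.3743] (array([7.86, 6.23, 0.44]), 'turn z units', np.float64(-2.24), 'tilt units', array([-0.06,  0.02,  0.  ]))
```

View pics/w2.png

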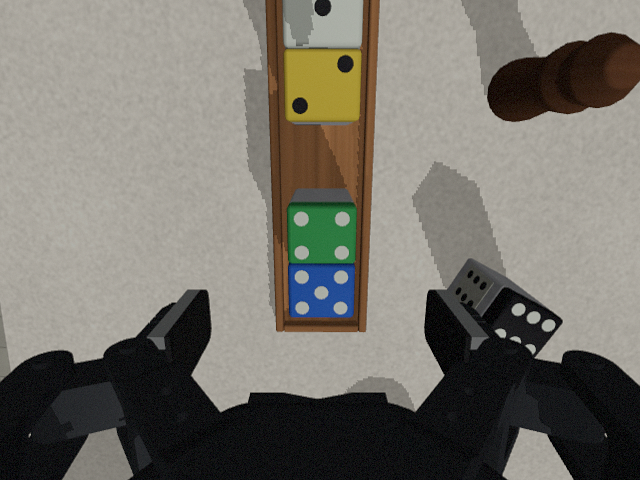

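Emit:
{"method": "servo_tool", "body": {"plan": "0.98 0.78 0 0 0 0;0.98 0.78 0 0 0 0;0.98 0.78 0 0 0 0;0.98 0.78 0 0 0 0;0.98 0.78 0 0 0 0;0.98 0.78 0 0 0 0;0.98 0.78 0 0 0 0;0.98 0.78 0 0 0 0"}}

```text
time_s: 7.2
eef_pos: [0.4488, -0.1507, 0.3709]
tcp_rot: [0.0, 0.738, -0.675, -0.001]
contact_force: [1.1, -0.8, -0.4]
width: 0.0855
```

Emit:
{"method": "servo_tool", "body": {"plan": "0 0 0.4 0 0 -0.75;0 0 0 0 0 -0.75;0 0 0 0 0 -0.74;0 0 0 0 0 0;0 0 0 0 0 0"}}

```text
time_s: 7.62
eef_pos: [0.4503, -0.1495, 0.3592]
tcp_rot: [0.0, 0.795, -0.607, -0.001]
contact_force: [-0.4, 0.6, 0.8]
width: 0.0851
```

```bash
python3 w.py w3 1; python3 t.py .451 -.150 .215 15.4
```

```text
7.6167 [ 0.4503 -0.1495  0.3592] [-0.4  0.6  0.8] 0.08512024423407376
red (array([ 451.2, -152. ]), array([49.1, 44.9]), 15.3, 4443.0)
yellow (array([625.6, -12.4]), array([70.8, 28.9]), 27.7, 2395.0)
green (array([586.2,  87.5]), array([37.8, 13.4]), 71.9, 311.5)
blue None
7.6667 [ 0.4504 -0.1494  0.3594] (array([ 0.03, -0.02,  4.81]), 'turn z units', np.float64(-0.02), 'tilt units', array([0.01, 0.01, 0.  ]))
```

View pics/w3.png

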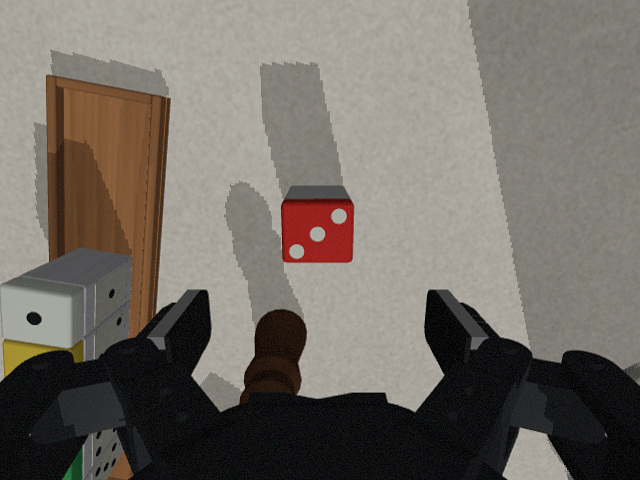

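Emit:
{"method": "servo_tool", "body": {"plan": "0.08 -0.02 0.8 0 0 0;0 0 0.9 0 0 0;0 0 0.9 0 0 0;0 0 0.9 0 0 0;0 0 0.8 0 0 0;0 0 0.5 0 0 0;0 0 0 0 0 0"}}

```text
time_s: 8.25
eef_pos: [0.4502, -0.1513, 0.2126]
tcp_rot: [0.002, 0.795, -0.607, -0.003]
contact_force: [-0.6, 0.4, -0.0]
width: 0.0853
```

Emit:
{"method": "servo_tool", "body": {"plan": "0 0 0 0 0 0;0 0 0 0 0 0;0 0 0 0 0 0;0 0 0 0 0 0;0 0 0 0 0 0;0 0 0 0 0 0;0 0 0 0 0 0;0 0 0 0 0 0", "grip": 1, "grip_force": 35}}

```text
time_s: 8.92
eef_pos: [0.4524, -0.1517, 0.2174]
tcp_rot: [-0.001, 0.796, -0.606, 0.001]
contact_force: [0.1, 0.7, 6.9]
width: 0.0497
```

Emit:
{"method": "servo_tool", "body": {"plan": "0 0 -0.3 0 0 0;0 0 -0.6 0 0 0;0 0 -0.8 0 0 0;0 0 -0.9 0 0 0;0 0 -0.9 0 0 0;0 0 -0.8 0 0 0;0 0 -0.5 0 0 0;0 0 0 0 0 0"}}

```text
time_s: 9.58
eef_pos: [0.4522, -0.1519, 0.3641]
tcp_rot: [-0.002, 0.796, -0.606, 0.003]
contact_force: [0.4, 0.7, -0.8]
width: 0.0499
```

```bash
python3 w.py w4; python3 t.py .6204 .0536 .355 5.2
```

```text
9.5833 [ 0.4522 -0.1519  0.3641] [ 0.4  0.7 -0.8] 0.04991034942117527
red (array([433. , -74.6]), array([118.5,  99.8]), 15.6, 18578.5)
yellow (array([6.202e+02, 1.000e-01]), array([64.2, 45.3]), 14.7, 2932.0)
green None
blue None
9.6333 [ 0.4518 -0.1517  0.3618] (array([-5.1 , -7.24,  0.25]), 'turn z units', np.float64(2.23), 'tilt units', array([-0.05, -0.01,  0.  ]))
```

View pics/w4.png

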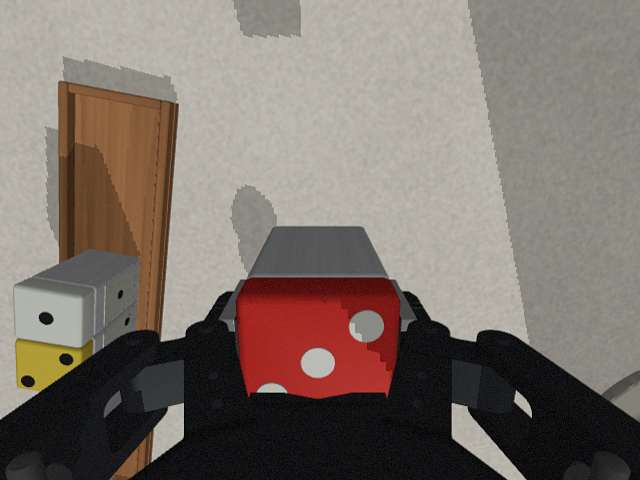

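```bash
python3 - <<'E'
from h import *
s=arm.observe(); z=s["eef_pos"][2]-.2174+.09
p=cast([(245,280),(318,280),(390,280),(318,362)],z,"wrist",s)
print(((np.c_[p,[z]*4]-s["eef_pos"])@rot(s)*1000).round(1))
E
```

```text
[[ 25.1 -21.4 127.5]
 [ 25.1  -0.  127.4]
 [ 25.1  21.  127.3]
 [ -2.3  -0.  127.4]]
```

Emit:
{"method": "servo_tool", "body": {"plan": "-0.63 -0.9 0 0 0 0.2;-0.63 -0.9 0 0 0 0.0;-0.63 -0.9 0 0 0 0;-0.63 -0.9 0 0 0 0;-0.63 -0.9 0 0 0 0;-0.63 -0.9 0 0 0 0;-0.63 -0.9 0 0 0 0"}}

```text
time_s: 10.22
eef_pos: [0.6015, 0.0255, 0.3581]
tcp_rot: [0.001, 0.791, -0.612, -0.001]
contact_force: [0.1, -0.2, -1.5]
width: 0.0498
```

Emit:
{"method": "servo_tool", "body": {"plan": "-0.5 -0.7 0 0 0 0.7;0 0 0 0 0 0.7;0 0 0 0 0 0.6;0 0 0 0 0 0;0 0 0 0 0 0"}}

```text
time_s: 10.63
eef_pos: [0.6175, 0.0439, 0.3585]
tcp_rot: [0.001, 0.74, -0.673, -0.001]
contact_force: [-0.3, -0.2, -1.4]
width: 0.0497
```

```bash
python3 w.py w5; python3 t.py .6204 .0536 .226 5.2
```

```text
10.6333 [0.6175 0.0439 0.3585] [-0.3 -0.2 -1.4] 0.049696628450668114
red (array([609.5, 120.6]), array([115.6,  97.7]), 5.4, 18579.5)
yellow (array([624.7,   3.8]), array([49.7, 43.7]), 5.4, 5287.5)
green None
blue None
10.6833 [0.6174 0.0437 0.359 ] (array([-0.32, -0.14,  4.43]), 'turn z units', np.float64(0.05), 'tilt units', array([ 0.02, -0.  ,  0.  ]))
```

View pics/w5.png

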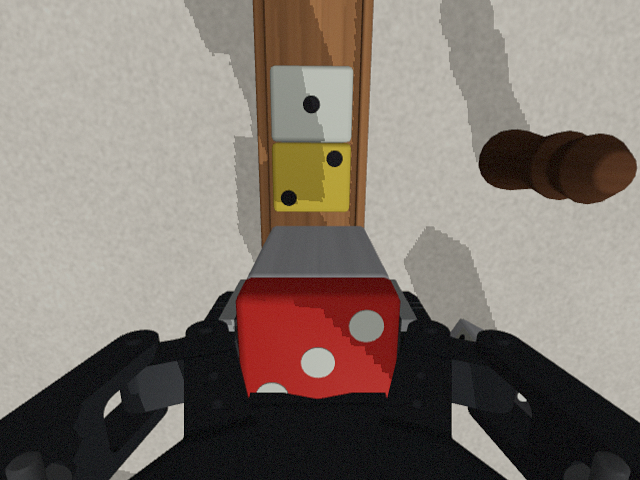

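Emit:
{"method": "servo_tool", "body": {"plan": "-0.24 -0.14 0 0 0 0.05;0 0 0.4 0 0 0;0 0 0.6 0 0 0;0 0 0.6 0 0 0;0 0 0.6 0 0 0;0 0 0.6 0 0 0;0 0 0.5 0 0 0;0 0 0.3 0 0 0"}}

```text
time_s: 11.35
eef_pos: [0.6207, 0.0516, 0.2499]
tcp_rot: [0.001, 0.738, -0.675, -0.001]
contact_force: [-0.5, -0.4, -2.2]
width: 0.0495
```

Emit:
{"method": "servo_tool", "body": {"plan": "0 0 0.2 0 0 0;0 0 0.1 0 0 0;0 0 0.1 0 0 0;0 0 0 0 0 0;0 0 0 0 0 0;0 0 0 0 0 0"}}

```text
time_s: 11.85
eef_pos: [0.6215, 0.0515, 0.2408]
tcp_rot: [-0.001, 0.738, -0.675, 0.0]
contact_force: [-0.1, 0.3, -1.9]
width: 0.0496
```

```bash
python3 t.py .6204 .0511 .226 5.2;python3 - <<'E'
from h import *
im=arm.snapshot("top");cv2.imwrite("pics/top1.png",cv2.resize(im[150:250,260:510],None,fx=3,fy=3,interpolation=2))
E
```

```text
11.85 [0.6215 0.0515 0.2408] (array([0.01, 0.04, 0.49]), 'turn z units', np.float64(-0.02), 'tilt units', array([-0.02,  0.  ,  0.  ]))
```

View pics/top1.png

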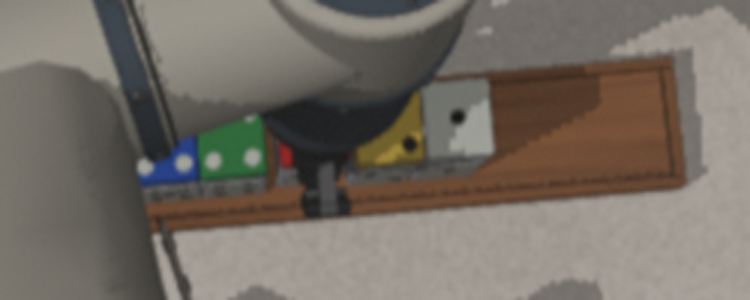

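Top view: red tin sits in the gap between green (235,150) and yellow (400,130), with gaps visible and no side load. I'll lower it the last 15 mm slowly.

Emit:
{"method": "servo_tool", "body": {"plan": "0 0 0.12 0 0 0;0 0 0.12 0 0 0;0 0 0.1 0 0 0;0 0 0.08 0 0 0;0 0 0.05 0 0 0;0 0 0 0 0 0;0 0 0 0 0 0"}}

```text
time_s: 12.48
eef_pos: [0.6213, 0.0515, 0.2258]
tcp_rot: [-0.0, 0.738, -0.675, 0.0]
contact_force: [0.3, 0.3, -0.6]
width: 0.0499
```

Emit:
{"method": "servo_tool", "body": {"plan": "0 0 0.02 0 0 0;0 0 0.02 0 0 0;0 0 0.02 0 0 0;0 0 0 0 0 0;0 0 0 0 0 0"}}

```text
time_s: 12.9
eef_pos: [0.6212, 0.0515, 0.2255]
tcp_rot: [-0.0, 0.738, -0.675, 0.0]
contact_force: [-4.2, 0.4, 8.3]
width: 0.0495
```

Emit:
{"method": "servo_tool", "body": {"plan": "0 0 -0.03 0 0 0;0 0 0 0 0 0"}}

```text
time_s: 13.07
eef_pos: [0.6213, 0.0515, 0.2255]
tcp_rot: [-0.0, 0.738, -0.675, 0.0]
contact_force: [-1.8, -0.8, 3.6]
width: 0.0494
```

Emit:
{"method": "servo_tool", "body": {"plan": "0 0 0 0 0 0;0 0 0 0 0 0;0 0 0 0 0 0;0 0 0 0 0 0;0 0 0 0 0 0;0 0 0 0 0 0", "grip": -1}}

```text
time_s: 13.57
eef_pos: [0.6213, 0.0514, 0.2249]
tcp_rot: [0.0, 0.738, -0.675, -0.0]
contact_force: [-0.4, 0.5, 0.3]
width: 0.0855
```

Emit:
{"method": "servo_tool", "body": {"plan": "0 0 -0.5 0 0 0;0 0 -1 0 0 0;0 0 -1 0 0 0;0 0 -1 0 0 0;0 0 -1 0 0 0;0 0 -1 0 0 0;0 0 -0.5 0 0 0;0 0 0 0 0 0"}}

```text
time_s: 14.23
eef_pos: [0.6217, 0.0512, 0.41]
tcp_rot: [-0.003, 0.738, -0.675, 0.003]
contact_force: [0.3, -0.4, 0.6]
width: 0.0852
```

Emit:
{"method": "servo_tool", "body": {"plan": "0.5 0 0 0 0 0;0.5 0 0 0 0 0;0.5 0 0 0 0 0;0 0 0 0 0 0;0 0 0 0 0 0"}}

```text
time_s: 14.65
eef_pos: [0.6253, 0.0049, 0.404]
tcp_rot: [0.001, 0.737, -0.676, -0.0]
contact_force: [0.1, 0.2, -0.1]
width: 0.0853
```

```bash
python3 w.py w6; cat > sc.py <<'E'
from h import *
cv2.imwrite("pics/scene1.png",cv2.resize(arm.snapshot("scene")[160:370,150:430],None,fx=2.5,fy=2.5))
E
python3 sc.py
```

```text
14.65 [0.6253 0.0049 0.404 ] [ 0.1  0.2 -0.1] 0.08534361688799448
red (array([621.5,  50.5]), array([49.9, 46.7]), 4.9, 3144.5)
yellow (array([624.9,   3.3]), array([50. , 42.9]), 4.9, 3311.0)
green (array([616.3, 100.4]), array([49.3, 48.1]), 4.9, 2817.5)
blue (array([612.4, 146.9]), array([48.9, 42.1]), 6.1, 2106.5)
```

View pics/w6.png

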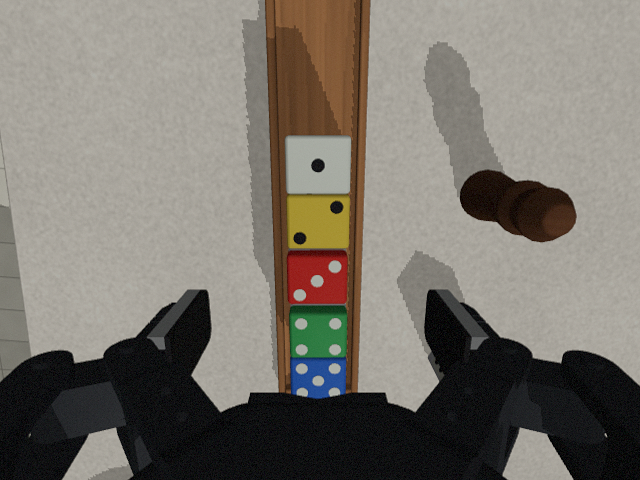

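View pics/scene1.png

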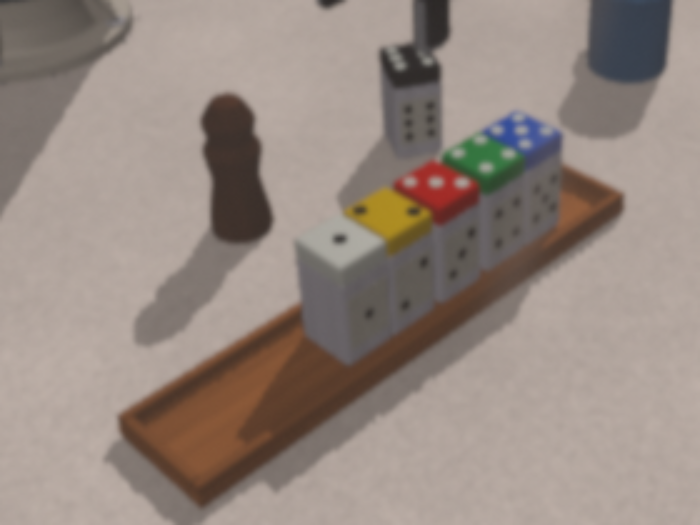

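Row reads 1-5 in order: red at (318,280) in the wrist view, between yellow and green with small gaps, upright and square. The mill, black-lidded tin and mug have not moved, and the gripper is clear.

```bash
python3 -c "
from cell import arm
print(arm.job_done())"
```

```text
the job is handed in; nothing more can be done
None
```

Tin 3 now stands in the tray between 2 and 4, and I handed the job in at about 15 s of the 51 s allowed. I gripped tin 4 and slid it about 55 mm along the tray, with tin 5 pushed ahead of it. Nothing in the row was lifted. Then I picked up tin 3, turned it square to the tray and lowered it slowly; it touched down with about 8 N.

- **Position:** the last wrist view put tin 3 about 47 mm from tin 2 and 50 mm from tin 4, centre to centre. That leaves roughly 3 mm and 6 mm free on either side.
- **Squareness:** tin 3 measured 4.9°, the same as its neighbours and the tray (about 5°). It looks upright in the scene view.
- **Bystanders:** the pepper mill, black-lidded tin and mug look unmoved. I checked these by eye, not by measurement.
- **Small disagreements:** lid positions differed by 1–2 mm between views, because the lids' sides were partly visible. In the last view the red and green lids read 3–4 mm too deep for the same reason, and the partly hidden blue lid read 6.1°. None of this affects the result.

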